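# Slide the drip tray under the low brewing stand

## Robot

A 6-joint arm with a two-finger parallel gripper is mounted at the origin on the work surface. World frame = base frame: x ahead of the robot, y to its left, z up, the work surface at z = 0. Lengths are in m, angles in rad, forces in N, time in s.
With the tool pointing down it reaches from about 0.3 to 0.875 m from the base axis. Payload 6.4 kg.
Tool frame: the origin (TCP) lies where the fingers leave the gripper's body, on its centre line; the fingertips stand 73 mm ahead of it and the grasp point (between the pads) lies 54 mm ahead of it; z points along the fingers, y is the line along which they close (so a half turn about z gives the same grasp; the last joint's range is limited). The gripper opens to 85 mm and grips with 20 to 120 N. Pads are 22 mm wide; open, the fingers measure 114 mm over their backs; the gripper's body (76 mm by 85 mm) begins 54 mm behind the grasp point. The pads swing forward as they close: fully open they stand 13 mm farther back than shut.
Start: joints at [-1.392, 0.181, 1.607, -0, 1.354, -0.206], TCP at [0.216, -0.533, 0.304] pointing down, gripper open.
Joint ranges: [-2.99, 2.99], [-0.89, 2.07], [0.3, 2.58], [-1.14, 4.28], [0, 2.63], [-3.12, 3.12]. Speed limits (rad/s): [2.57, 2.57, 3.01, 3.14, 3.14, 3.14].

## Interface

Orientations are given as a unit quaternion [w, x, y, z].
In Python, from bench import ctrl gives the robot as it stands.
- The arm moves only by the tool carry_out, never from a script. Its argument "steps" is one flat list of numbers, 7 for each row, row after row: the shift along the tool's x, y, z in m, then the turn, a rotation vector about the tool's x, y, z in rad, then the opening, from 0 (shut) to 1 (fully open). In form: [dx, dy, dz, wx, wy, wz, claw, dx, dy, dz, wx, wy, wz, claw, ...]. A call has 1 to 20 rows; each row is the pose to reach, as a shift and turn from the pose commanded when the call began, along the tool's axes at that moment; what a row does not reach only later rows make up. A row lasts 1/10 s, in which the tool goes at most 50 mm and 8.59 degrees, less where a joint would pass 70% of its speed; a pose out of reach is approached as far as the arm can. A call with a gripper value outside its range is refused whole. The fingers move at their own pace and stop on an object; the grip force is fixed at half the most. Time passes only in rows, so rows that repeat a pose let the fingers close. It gives the time, the measured TCP pose, the force, the opening and the grip force at its end, in the units of the state.
- ctrl.get_obs(): the state, without advancing time (a new reading comes with each control period).
- ctrl.camera(name): name is "scene" or "top" or "wrist"; returns the picture (420x560x3 uint8, red, green, blue); there is no depth.
- ctrl.camera_params(name): a dict with "vertical_fov" (degrees; the focal length in pixels is half the picture's height over the tangent of half this angle, whatever the lens; pixels are square), "cx", "cy" (the principal point, pixels), "k1" (the pictures are not rectified: a ray, as slopes to the right and down, at radius r is drawn at 1 + k1 r^2 times it, then the intrinsics apply), "cam_to_world" (4x4, takes a point from camera to world coordinates); the wrist camera has in their place "hand_eye" (4x4, takes a point from camera to tool coordinates, whose origin is the TCP and whose axes are the flange's). Camera axes: x right, y down, z forward; pixel columns grow to the right and rows downward; lengths in m; the calibration is good to about 2 mm. A picture is of the moment at which its call begins: read the wrist's pose just before it. camera_params takes no time and is no camera call.
- ctrl.hand_in(): hands the job in; it is judged then, once.
The state is a dict: "time_s": time; "q": joint angles; "dq": joint speeds; "joint_efforts": joint torques, N m; "eef_pos": TCP position; "eef_rot": TCP orientation; "wrist_force": force on the tool from outside, world axes, zero at the start; "torque": the same for the moment, N m; "opening": opening from 0.0 (shut) to 1.0 (fully open); "grasp_force": force on a finger pad.
Only numpy, scipy, OpenCV 4.12 (cv2) and the standard library are available. Lean on these libraries where they do the work, as an engineer would, in place of code of your own. Each camera call takes 0.05 s, during which the arm holds its last target. There are 200 camera calls.

## Task

Push the flat steel drip tray home under the low wooden brewing stand with the fingertips, squaring it up first as needed, until its upright lip is up against the front of the stand all along. Slide it flat on the counter: do not lift, carry or tip it, and leave the cup on the stand and the mug and jar beside it where they are.

Things in the scene. Friction and masses are not known exactly. Their poses are not given: they have to be found in the camera images.
- tray: loose flat steel drip tray, about 0.35 kg: slab 100 mm long (x -50 to +50) by 104 wide (y) by 14 high, dark slots on top; along its rear end an upright lip, full width, 6 mm thick (x -56 to -50), 30 mm high from the counter. Origin: centre of the slab's underside; +x from lip to front edge. Starts in front of the stand, up to 35 mm off its centre line and turned up to 0.35 rad from it.
- stand: fixed wooden bridge: board 130 mm deep (x) by 156 wide (y), underside 19, top 31 mm above counter, on full-depth side legs 16 wide; opening 124 wide, 19 high. Origin on the counter under the board's centre; front at x = -65 mm, facing the robot; tray enters along +x. Home: tray origin at x = -15, y within 10 mm of 0 in this frame, tray x along stand x.
- cup: loose white espresso cup, rim 64 mm across, 48 mm high, standing on the rear half of the stand's board; origin at the centre of its underside; leave alone
- mug: loose blue mug, 76 mm across, 78 mm high, with a handle, on the counter to one side of the stand; origin at the centre of its underside; leave alone
- jar: loose amber glass jar with a steel cap, 68 mm across, 78 mm high, on the counter to one side of the stand; origin at the centre of its underside; leave alone
Mind the look-alikes: they are no part of the job. There is more than one size of the tray; the job needs the largest.

How it is judged:
At the end, for the whole second after the job is handed in: The tray is at rest flat on the counter under the stand, its lip within about 4.5 mm of the stand's front at the middle and square to it within 0.06 rad; the cup, mug and jar are within 20 mm of where they started (x of tray in the frame of stand between -0.0195 and -0.01 m and y of tray in the frame of stand between -0.014 and 0.014 m and angle between the x axis of tray and the x axis of stand, either way round below 0.06 rad and angle between tray's own z axis and vertical below 0.03 rad and height (world z) of tray below 0.004 m and linear speed of tray below 0.01 m/s and distance of each of cup, mug, jar from where it was at the start of the episode below 0.02 m); the robot touches nothing.
It fails at once if the tray was pushed with the arm or the gripper's body instead of the fingers (contact force between the arm and tray above 3 N).
It fails at once if the tray was tipped (more than 0.12 rad) (angle between tray's own z axis and vertical above 0.12 rad).
It fails at once if the tray was lifted off the counter (more than 10 mm) (height (world z) of tray above 0.01 m).
It fails at once if the cup, mug or jar was disturbed (moved more than 20 mm) (distance of any of cup, mug, jar from where it was at the start of the episode above 0.02 m).
It also fails if it takes over 70 s, if anything falls off the work surface, if the arm or the gripper's body presses on something with over 40 N, if the wrist force passes 120 N, or if a joint passes its speed limit or range.

## Working session

There is one attempt and no reset: what is moved stays moved. The work goes in short steps, Python scripts to look and compute and a tool call to move; the robot and the scene stay as the last step left them, time stands still between calls to the robot, and variables do not carry over. Pictures are saved under pics/ and viewed, at most 10 in all, crops included, and the job is handed in when it is done.

Besides the shell and the picture viewer there is one more tool, called after "Emit:" as name(argument=value, ...), one argument or row to a line, values as JSON. carry_out: Moves the arm, as the interface text tells. Its arguments: {"type":"object","properties":{"steps":{"type":"array"}},"required":["steps"]}

```bash
mkdir -p pics
cat > h.py <<'E'
import numpy as np,cv2
from bench import ctrl
from scipy.spatial.transform import Rotation as R
def ray(name,pts):
    p=ctrl.camera_params(name);f=210/np.tan(np.radians(p["vertical_fov"])/2)
    K=np.array([[f,0,p["cx"]],[0,f,p["cy"]],[0,0,1.]])
    d=(np.array(pts,float)-[p["cx"],p["cy"]])/f
    u=d.copy()
    for _ in range(30): u=d/(1+p["k1"]*(u**2).sum(1,keepdims=True))
    if "cam_to_world" in p: T=np.array(p["cam_to_world"])
    else:
        o=ctrl.get_obs();q=o["eef_rot"];W=np.eye(4);W[:3,:3]=R.from_quat([q[1],q[2],q[3],q[0]]).as_matrix();W[:3,3]=o["eef_pos"]
        T=W@np.array(p["hand_eye"])
    return T[:3,3],np.c_[u,np.ones(len(u))]@T[:3,:3].T
def at(name,pts,z):
    c,D=ray(name,pts);z=np.broadcast_to(z,len(D))
    return c+D*((z-c[2])/D[:,2])[:,None]
def shot(name,fn,crop=None,s=1):
    im=ctrl.camera(name)[:,:,::-1]
    cv2.imwrite(fn.replace('.png','_raw.png'),im)
    if crop: x0,y0,x1,y1=crop;im=im[y0:y1,x0:x1]
    cv2.imwrite(fn,cv2.resize(im,None,fx=s,fy=s,interpolation=cv2.INTER_CUBIC))
E
python3 - <<'E'
from h import *
shot("top","pics/top.png",None,1.4);shot("scene","pics/scene.png")
o=ctrl.get_obs();print(o["eef_pos"],o["eef_rot"],o["opening"])
print(ctrl.camera_params("top"))
E
```

```text
[ 0.21576345 -0.5325701   0.30306198] [-7.89501739e-04  9.81548032e-01  1.91214115e-01  9.57635311e-06] 1.0002519505073275
{'vertical_fov': 54.390795212959645, 'cx': 281.1672270030939, 'cy': 210.0695889306156, 'k1': -0.017315460091574305, 'cam_to_world': array([[ 0.02642794, -0.99282974,  0.11657905,  0.45445151],
       [-0.99953565, -0.02801405, -0.01198769,  0.04144228],
       [ 0.01516759, -0.1162081 , -0.99310907,  1.03151637],
       [ 0.        ,  0.        ,  0.        ,  1.        ]])}
```

View pics/top.png

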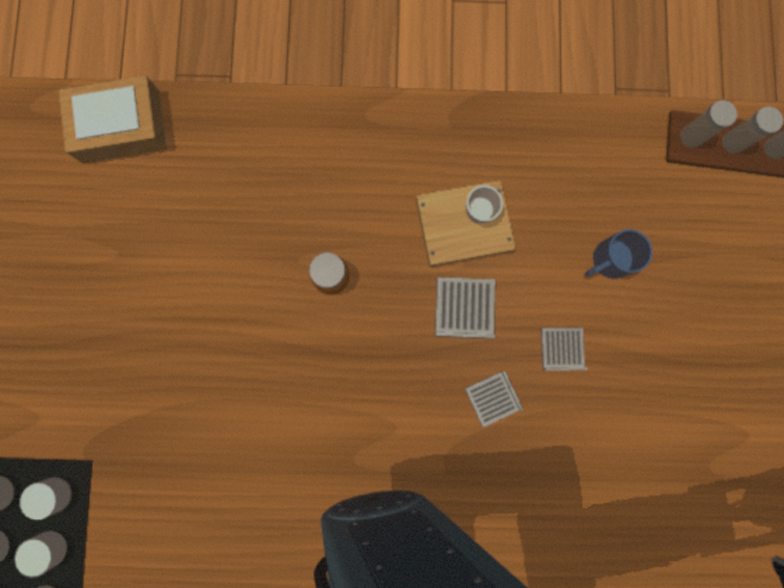

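View pics/scene.png

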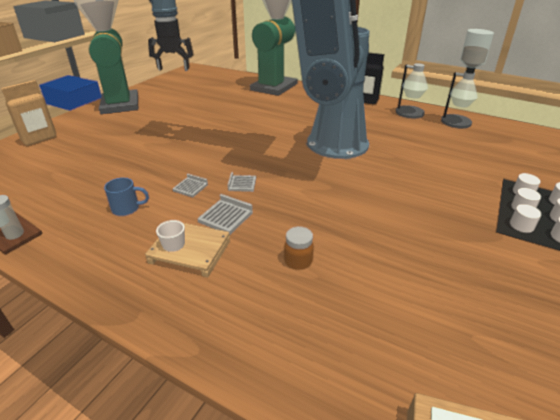

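The top view shows three trays, at display pixels (466,307), (563,349) and (494,399). The one at (466,307) is the largest and sits in front of the stand at (465,225), so it fits the description. I'll confirm it in an enlarged crop.

Run:
```python
from h import *
im=cv2.imread("pics/top_raw.png")
c=im[122:272,290:440]
cv2.imwrite("pics/crop1.png",cv2.resize(c,None,fx=4,fy=4,interpolation=cv2.INTER_CUBIC))
```

```text
(no output)
```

View pics/crop1.png

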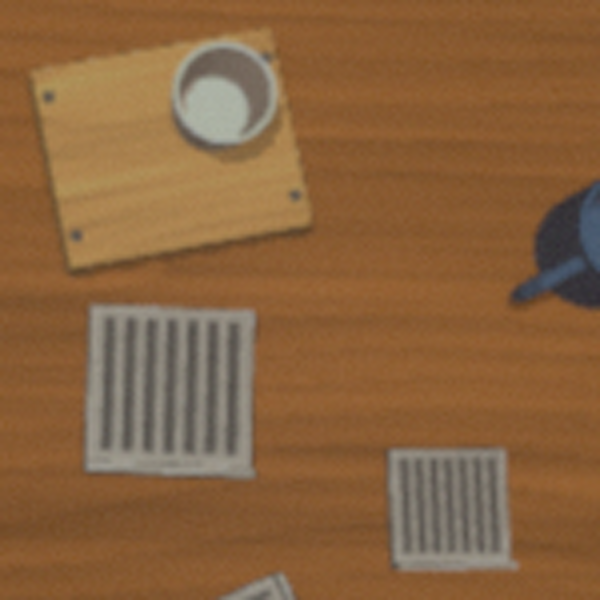

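Crop corners: stand top (30,72), (268,30), (312,226), (72,271). Large tray front edge (91,305) to (255,311), lip (86,472) to (254,478). The neighbouring tray at (450,508) is clearly smaller, so the large one is the target.

```bash
cat >> h.py <<'E'
def rect(P):  # 4 pts order: RL, RR, FR, FL ("R" = far from robot)
    c=P.mean(0); return c
E
python3 - <<'E'
from h import *
f=lambda a,o:(np.array(a,float)+.5)/4-.5+o
O=[290,122]
S=at("top",f([(30,72),(268,30),(312,226),(72,271)],O),.031)
T=at("top",f([(91,305),(255,311)],O),.014);L=at("top",f([(86,472),(254,478)],O),.030)
d=lambda a,b:np.linalg.norm((a-b)[:2])
print("S",S.round(4),d(S[0],S[1]),d(S[1],S[2]),d(S[2],S[3]),d(S[3],S[0]))
print("T",T.round(4),L.round(4),d(T[0],T[1]),d(L[0],L[1]),d(T[0],L[0]),d(T[1],L[1]))
c=S.mean(0)[:2]; ax=(S[0]+S[1]-S[2]-S[3])[:2]; lt=(S[0]+S[3]-S[1]-S[2])[:2]
a1=np.arctan2(ax[1],ax[0]);a2=np.arctan2(-lt[0],lt[1]);a=(a1+a2)/2
tc=(T.mean(0)+L.mean(0))[:2]/2
tx=(T.sum(0)-L.sum(0))[:2];ty=(T[0]+L[0]-T[1]-L[1])[:2]
t1=np.arctan2(tx[1],tx[0]);t2=np.arctan2(-ty[0],ty[1]);t=(t1+t2)/2
tc=tc+.003*np.array([np.cos(t),np.sin(t)])
Rs=np.array([[np.cos(a),np.sin(a)],[-np.sin(a),np.cos(a)]])
print("stand",c,a1,a2,a,"tray",tc,t1,t2,t); print("tray in stand",Rs@(tc-c),t-a)
print("small trays",at("top",np.array([(563,349),(494,399),(494,374),(518,405),(467,390)])/1.4,.014).round(3), "mug",at("top",np.array([(628,253)])/1.4,.078),"jar",at("top",np.array([(328,270)])/1.4,.078))
E
```

```text
S [[ 0.7516 -0.0061  0.031 ]
 [ 0.7837 -0.1563  0.031 ]
 [ 0.6583 -0.1844  0.031 ]
 [ 0.6255 -0.0349  0.031 ]] 0.15364713029948573 0.12854269761804346 0.15307337816476488 0.12940607091775472
T [[ 0.607  -0.0486  0.014 ]
 [ 0.6062 -0.1522  0.014 ]] [[ 0.5012 -0.0459  0.03  ]
 [ 0.5003 -0.1492  0.03  ]] 0.1036329504060243 0.1032545088699419 0.10585399421858288 0.10593415572641132
stand [ 0.70478299 -0.09545176] 0.22253162059627662 0.21349946118080684 0.21801554088854175 tray [ 0.55668164 -0.09905348] -0.026937508472466287 -0.008455329273597363 -0.017696418873031826
tray in stand [-0.14537461  0.02851676] -0.23571195976157358
small trays [[ 0.484 -0.275  0.014]
 [ 0.393 -0.152  0.014]
 [ 0.437 -0.152  0.014]
 [ 0.384 -0.195  0.014]
 [ 0.408 -0.104  0.014]] mug [[ 0.64833425 -0.36843735  0.078     ]] jar [[0.60410374 0.14149746 0.078     ]]
```

```bash
cat >> h.py <<'E'
SC=np.array([.7048,-.0955]);SA=.218
def s2w(x,y): return SC+np.array([x*np.cos(SA)-y*np.sin(SA),x*np.sin(SA)+y*np.cos(SA)])
def tool():
    o=ctrl.get_obs();q=o["eef_rot"];return np.array(o["eef_pos"]),R.from_quat([q[1],q[2],q[3],q[0]])
def rel(x,y,z,psi,cur=None):
    p,r=tool()
    t=R.from_matrix(np.array([[np.cos(psi),np.sin(psi),0],[np.sin(psi),-np.cos(psi),0],[0,0,-1]]).T.T)
    return np.r_[r.inv().apply(np.array([x,y,z])-p),(r.inv()*t).as_rotvec()].round(4)
E
python3 - <<'E'
from h import *
print(rel(.548,-.014,.15,1.553),s2w(-.15,.063))
E
```

```text
[ 0.5025 -0.3557  0.1538 -0.0012 -0.0012 -1.1682] [ 0.54472473 -0.0664327 ]
```

Emit:
carry_out(
  steps=[0.5025,-0.3557,0.1,0,0,-1.168,0.5,0.5025,-0.3557,0.1,0,0,-1.168,0.5,0.5025,-0.3557,0.1,0,0,-1.168,0.5,0.5025,-0.3557,0.1,0,0,-1.168,0.5,0.5025,-0.3557,0.1,0,0,-1.168,0.5,0.5025,-0.3557,0.1,0,0,-1.168,0.5,0.5025,-0.3557,0.1,0,0,-1.168,0.5,0.5025,-0.3557,0.1,0,0,-1.168,0.5,0.5025,-0.3557,0.1,0,0,-1.168,0.5,0.5025,-0.3557,0.1,0,0,-1.168,0.5,0.5025,-0.3557,0.1,0,0,-1.168,0.5,0.5025,-0.3557,0.1,0,0,-1.168,0.5,0.5025,-0.3557,0.154,0,0,-1.168,0.5,0.5025,-0.3557,0.154,0,0,-1.168,0.5,0.5025,-0.3557,0.154,0,0,-1.168,0.5,0.5025,-0.3557,0.154,0,0,-1.168,0.5,0.5025,-0.3557,0.154,0,0,-1.168,0.5,0.5025,-0.3557,0.154,0,0,-1.168,0.5],
)

```text
time_s: 1.9
eef_pos: [0.5488, -0.0159, 0.1517]
eef_rot: [0.001, 0.714, 0.7, 0.001]
wrist_force: [0.7, 0.2, 1.7]
opening: 0.502
grasp_force: 0.0
```

Run:
```python
from h import *
o=ctrl.get_obs();print(o["time_s"],o["eef_pos"],o["opening"],o["wrist_force"]);print(rel(.548,-.014,.08,1.553))
shot("wrist","pics/w1.png")
```

```text
1.9 [ 0.54883046 -0.01590595  0.1517147 ] 0.5016552155066015 [0.70183779 0.18737895 1.71068105]
[ 0.0019 -0.0011  0.0717  0.003   0.0008 -0.0019]
```

View pics/w1.png

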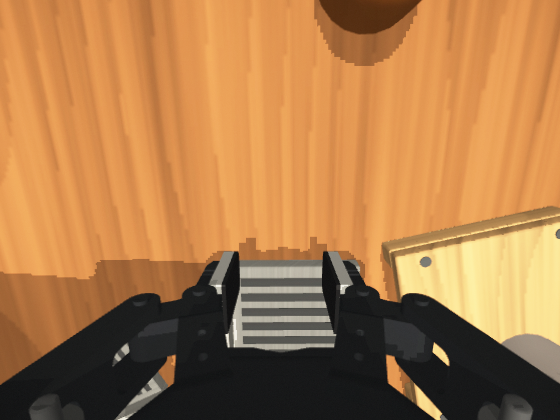

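The wrist view shows the fingertips at (228,265) and (340,265), lined up just off the tray's left side. The stand corner at (388,245) is clear. Next I go down.

Emit:
carry_out(
  steps=[0.002,0,0.03,0,0,0,0.5,0.002,0,0.05,0,0,0,0.5,0.002,0,0.064,0,0,0,0.5,0.002,0,0.068,0,0,0,0.5,0.002,0,0.07,0,0,0,0.5,0.002,0,0.07,0,0,0,0.5,0.002,0,0.07,0,0,0,0.5],
)

```text
time_s: 2.65
eef_pos: [0.5489, -0.0128, 0.0809]
eef_rot: [0.001, 0.713, 0.701, 0.0]
wrist_force: [0.3, 0.3, 0.6]
opening: 0.497
grasp_force: 0.0
```

Emit:
carry_out(
  steps=[0,0,0.001,0,0,0,0.5,0,0,0.002,0,0,0,0.5,0,0,0.003,0,0,0,0.5,0,0,0.003,0,0,0,0.5,0,0,0.003,0,0,0,0.5],
)

```text
time_s: 3.15
eef_pos: [0.5481, -0.0126, 0.0768]
eef_rot: [-0.0, 0.713, 0.701, -0.0]
wrist_force: [-1.0, -0.2, 1.3]
opening: 0.506
grasp_force: 0.0
```

Emit:
carry_out(
  steps=[0,0,0.001,0,0,0,0.5,0,0,0.002,0,0,0,0.5,0,0,0.003,0,0,0,0.5,0,0,0.003,0,0,0,0.5,0,0,0.003,0,0,0,0.5],
)

```text
time_s: 3.65
eef_pos: [0.5481, -0.0127, 0.0738]
eef_rot: [-0.0, 0.713, 0.701, -0.0]
wrist_force: [-0.6, -0.6, -0.5]
opening: 0.5
grasp_force: 0.0
```

Run:
```python
from h import *
p,r=tool();print(p, r.as_matrix().round(3).tolist(), ctrl.get_obs()["wrist_force"])
for y in (.063,.061): w=s2w(-.15,y);print(rel(w[0],w[1],.074,SA+np.pi/2))
```

```text
[ 0.54809555 -0.01265667  0.07382982] [[0.018, 1.0, -0.0], [1.0, -0.018, 0.0], [0.0, -0.0, -1.0]] [-0.61686455 -0.59534376 -0.51020788]
[-5.380e-02 -2.400e-03 -2.000e-04 -1.000e-04 -0.000e+00 -2.361e-01]
[-5.580e-02 -1.900e-03 -2.000e-04 -1.000e-04 -0.000e+00 -2.361e-01]
```

Emit:
carry_out(
  steps=[-0.01,0,0,0,0,0,0.5,-0.02,0,0,0,0,0,0.5,-0.022,0,0,0,0,-0.015,0.5,-0.024,0,0,0,0,-0.03,0.5,-0.026,0,0,0,0,-0.045,0.5,-0.028,0,0,0,0,-0.06,0.5,-0.03,-0.001,0,0,0,-0.075,0.5,-0.032,-0.001,0,0,0,-0.09,0.5,-0.034,-0.001,0,0,0,-0.105,0.5,-0.036,-0.001,0,0,0,-0.12,0.5,-0.038,-0.001,0,0,0,-0.135,0.5,-0.04,-0.001,0,0,0,-0.15,0.5,-0.042,-0.001,0,0,0,-0.165,0.5,-0.044,-0.002,0,0,0,-0.18,0.5,-0.046,-0.002,0,0,0,-0.195,0.5,-0.048,-0.002,0,0,0,-0.21,0.5,-0.05,-0.002,0,0,0,-0.225,0.5,-0.052,-0.002,0,0,0,-0.236,0.5,-0.054,-0.002,0,0,0,-0.236,0.5,-0.054,-0.002,0,0,0,-0.236,0.5],
)

```text
time_s: 5.65
eef_pos: [0.5454, -0.0671, 0.0739]
eef_rot: [0.0, 0.626, 0.78, -0.0]
wrist_force: [0.1, 0.5, -0.6]
opening: 0.498
grasp_force: 0.2
```

Run:
```python
from h import *
shot("top","pics/top2.png",(290,122,440,272),4)
p,r=tool();print(p,np.arctan2(*r.as_matrix()[[1,0],0]))
```

```text
[ 0.54544124 -0.06707243  0.07399589] 1.7886631284988868
```

View pics/top2.png

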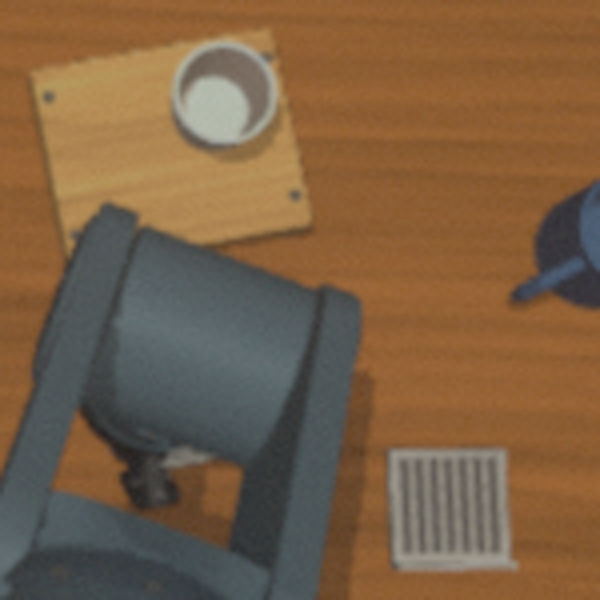

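The arm hides the tray in this view. The stand and cup have not moved. I'll back off, rise and go behind the lip.

Emit:
carry_out(
  steps=[0.012,0,0,0,0,0,0.5,0.02,0,0,0,0,0,0.5,0.02,0,-0.05,0,0,0,0.5,0.02,0,-0.09,0,0,0,0.5,0.02,0,-0.11,0,0,0,0.5,0.02,0,-0.11,0,0,0,0.5],
)

```text
time_s: 6.3
eef_pos: [0.5429, -0.0468, 0.1878]
eef_rot: [0.003, 0.626, 0.78, 0.001]
wrist_force: [-0.6, -0.6, 0.4]
opening: 0.505
grasp_force: 0.0
```

Run:
```python
from h import *
w=s2w(-.235,0);print(w,rel(w[0],w[1],.18,SA));print(ctrl.camera_params("wrist")["hand_eye"].round(3).tolist())
```

```text
[ 0.47536199 -0.14632519] [-0.0824 -0.0876  0.0075  0.008  -0.0021  1.5718]
[[-0.0, -0.964, -0.267, 0.067], [1.0, -0.0, 0.001, -0.001], [-0.001, -0.267, 0.964, -0.07], [0.0, 0.0, 0.0, 1.0]]
```

Emit:
carry_out(
  steps=[-0.082,-0.088,0.008,0,0,1.57,0.6,-0.082,-0.088,0.008,0,0,1.57,0.6,-0.082,-0.088,0.008,0,0,1.57,0.6,-0.082,-0.088,0.008,0,0,1.57,0.6,-0.082,-0.088,0.008,0,0,1.57,0.6,-0.082,-0.088,0.008,0,0,1.57,0.6,-0.082,-0.088,0.008,0,0,1.57,0.6,-0.082,-0.088,0.008,0,0,1.57,0.6,-0.082,-0.088,0.008,0,0,1.57,0.6,-0.082,-0.088,0.008,0,0,1.57,0.6,-0.082,-0.088,0.008,0,0,1.57,0.6,-0.082,-0.088,0.008,0,0,1.57,0.6,-0.082,-0.088,0.008,0,0,1.57,0.6,-0.082,-0.088,0.008,0,0,1.57,0.6],
)

```text
time_s: 7.7
eef_pos: [0.4724, -0.1458, 0.1754]
eef_rot: [-0.0, 0.994, 0.11, -0.0]
wrist_force: [0.2, 0.1, 0.1]
opening: 0.603
grasp_force: 0.0
```

Run:
```python
from h import *
p,r=tool();print(p,np.arctan2(*r.as_matrix()[[1,0],0]),ctrl.get_obs()["time_s"])
shot("wrist","pics/w2.png",None,1.4)
```

```text
[ 0.47240929 -0.14584257  0.17541952] 0.2205215109032104 7.7
```

View pics/w2.png

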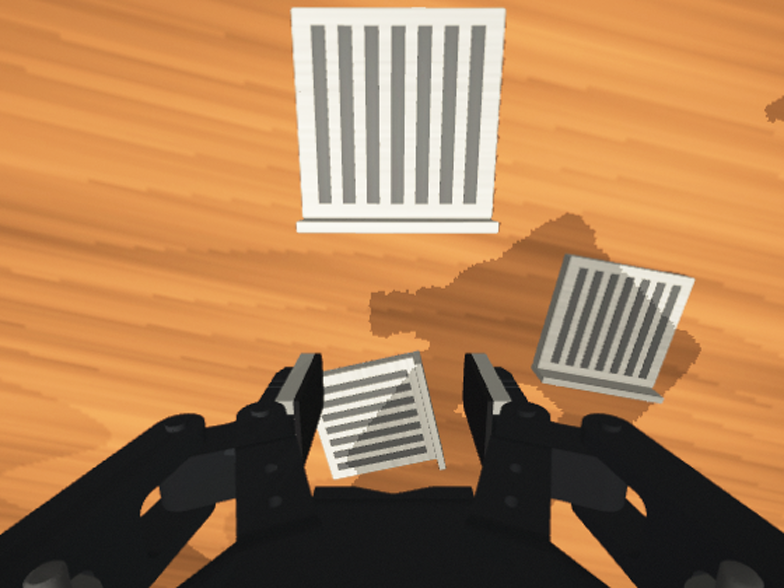

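The tray is now square to the tool. Front edge (291,9) to (505,9), lip top (297,232) to (498,233). The small tray at (380,415) is under the fingers' area, so I'll check it.

```bash
cat >> h.py <<'E'
def w2s(P): P=np.asarray(P)[...,:2]-SC; return np.c_[P@[np.cos(SA),np.sin(SA)],P@[-np.sin(SA),np.cos(SA)]]
E
python3 - <<'E'
from h import *
p=lambda a:(np.array(a,float)+.5)/1.4-.5
F=w2s(at("wrist",p([(291,9),(505,9)]),.014));L=w2s(at("wrist",p([(297,232),(498,233)]),.030))
print("front",F.round(4),"lip",L.round(4))
print("small",w2s(at("wrist",p([(417,353),(440,468),(335,477),(322,372),(565,256),(536,375)]),.02)).round(3))
w=s2w(-.225,0);print(w2s([tool()[0]]),rel(w[0],w[1],.074,SA))
E
```

```text
front [[-0.0905  0.0498]
 [-0.0903 -0.0528]] lip [[-0.1946  0.0499]
 [-0.1949 -0.0531]]
small [[-0.265 -0.013]
 [-0.343 -0.029]
 [-0.35   0.037]
 [-0.277  0.042]
 [-0.208 -0.093]
 [-0.279 -0.084]]
[[-0.23771454  0.00101932]] [ 0.0128  0.0011  0.1015 -0.0003  0.0004  0.0021]
```

Emit:
carry_out(
  steps=[0.013,0.002,0.04,0,0,0.002,0.6,0.013,0.002,0.07,0,0,0.002,0.6,0.013,0.002,0.09,0,0,0.002,0.6,0.013,0.002,0.097,0,0,0.002,0.6,0.013,0.002,0.1,0,0,0.002,0.6,0.013,0.002,0.1,0,0,0.002,0.6,0.013,0.002,0.1,0,0,0.002,0.6],
)

```text
time_s: 8.45
eef_pos: [0.4866, -0.1458, 0.0771]
eef_rot: [0.001, 0.994, 0.108, 0.001]
wrist_force: [0.7, 0.1, 0.1]
opening: 0.597
grasp_force: 0.0
```

Run:
```python
from h import *
w=s2w(-.12,-.001);print(w2s([tool()[0]]),rel(w[0],w[1],.075,SA),ctrl.get_obs()["wrist_force"])
```

```text
[[-0.22394356 -0.00187881]] [ 0.1039 -0.001   0.0022  0.0015 -0.0016 -0.0011] [0.69569989 0.07301433 0.13264497]
```

Pushing 100 mm at 6 mm per row, then looking again.

Emit:
carry_out(
  steps=[0.008,0,0,0,0,0,0.6,0.013,0,0,0,0,0,0.6,0.017,0,0,0,0,0,0.6,0.021,0,0,0,0,0,0.6,0.026,0,0,0,0,0,0.6,0.032,0,0,0,0,0,0.6,0.038,0,0,0,0,0,0.6,0.044,0,0,0,0,0,0.6,0.05,0,0,0,0,0,0.6,0.056,0,0,0,0,0,0.6,0.062,0,0,0,0,0,0.6,0.068,0,0,0,0,0,0.6,0.074,0,0,0,0,0,0.6,0.08,0,0,0,0,0,0.6,0.085,0,0,0,0,0,0.6,0.09,0,0,0,0,0,0.6,0.094,0,0,0,0,0,0.6,0.098,0,0,0,0,0,0.6,0.1,0,0,0,0,0,0.6,0.1,0,0,0,0,0,0.6],
)

```text
time_s: 10.45
eef_pos: [0.584, -0.1238, 0.0761]
eef_rot: [0.0, 0.994, 0.108, 0.0]
wrist_force: [0.3, -0.3, 0.0]
opening: 0.601
grasp_force: 0.1
```

Run:
```python
from h import *
w=s2w(-.082,-.001);p,r=tool();print(w2s([p]),np.arctan2(*r.as_matrix()[[1,0],0])-SA,rel(w[0],w[1],p[2],SA),ctrl.get_obs()["wrist_force"])
shot("wrist","pics/w3.png",None,1.4)
```

```text
[[-0.12409397 -0.00146293]] -0.0011090780741273565 [ 0.0421 -0.0005  0.      0.0004 -0.0009 -0.0011] [ 0.33749775 -0.32554338  0.02479947]
```

View pics/w3.png

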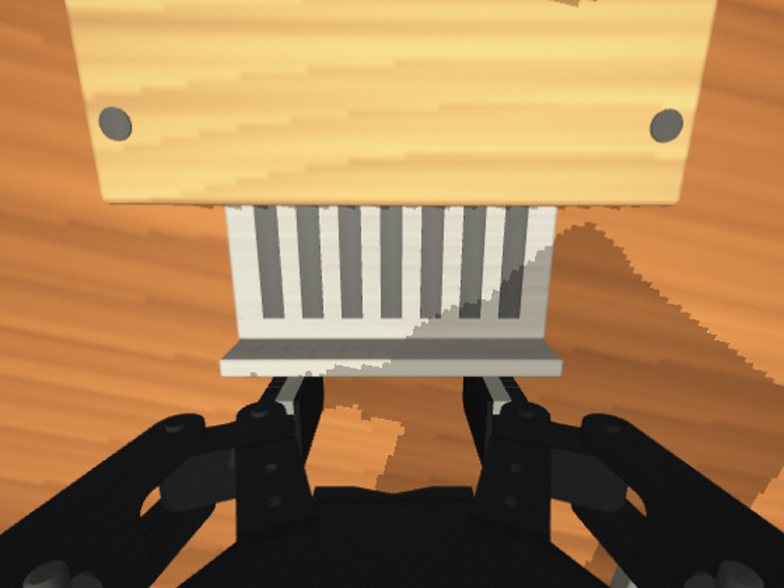

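The tray is going under the stand, square and centred. Stand front edge runs (103,203) to (680,204), lip rear top (221,376) to (561,376), with both fingers on the lip.

Run:
```python
from h import *
p=lambda a:(np.array(a,float)+.5)/1.4-.5
print(w2s(at("wrist",p([(103,203),(680,204),(221,376),(561,376)]),.0305)).round(4))
```

```text
[[-0.0623  0.0757]
 [-0.0628 -0.079 ]
 [-0.1131  0.05  ]
 [-0.1133 -0.0526]]
```

The gap left is about 44.5 mm. I'll push 41 mm, then creep until the force rises.

Emit:
carry_out(
  steps=[0.004,0,0,0,0,0,0.6,0.009,0,0,0,0,0,0.6,0.014,0,0,0,0,0,0.6,0.019,0,0,0,0,0,0.6,0.024,0,0,0,0,0,0.6,0.029,0,0,0,0,0,0.6,0.033,0,0,0,0,0,0.6,0.036,0,0,0,0,0,0.6,0.039,0,0,0,0,0,0.6,0.041,0,0,0,0,0,0.6,0.041,0,0,0,0,0,0.6],
)

```text
time_s: 11.6
eef_pos: [0.6239, -0.1148, 0.0759]
eef_rot: [0.0, 0.994, 0.108, 0.0]
wrist_force: [-0.8, -0.9, 1.2]
opening: 0.602
grasp_force: 0.6
```

Emit:
carry_out(
  steps=[0.001,0,0,0,0,0,0.6,0.002,0,0,0,0,0,0.6,0.002,0,0,0,0,0,0.6],
)

```text
time_s: 11.9
eef_pos: [0.6255, -0.1145, 0.0758]
eef_rot: [-0.0, 0.994, 0.108, 0.0]
wrist_force: [-3.0, -0.7, 0.4]
opening: 0.598
grasp_force: 1.3
```

Emit:
carry_out(
  steps=[0.001,0,0,0,0,0,0.6,0.001,0,0,0,0,0,0.6],
)

```text
time_s: 12.1
eef_pos: [0.6265, -0.1143, 0.0758]
eef_rot: [-0.0, 0.994, 0.108, 0.0]
wrist_force: [-2.1, -0.6, 0.1]
opening: 0.599
grasp_force: 1.2
```

Emit:
carry_out(
  steps=[0.001,0,0,0,0,0,0.6,0.001,0,0,0,0,0,0.6],
)

```text
time_s: 12.3
eef_pos: [0.6275, -0.114, 0.0758]
eef_rot: [-0.0, 0.994, 0.108, 0.0]
wrist_force: [-1.2, -0.1, 1.1]
opening: 0.596
grasp_force: 1.1
```

Emit:
carry_out(
  steps=[0.001,0,0,0,0,0,0.6,0.001,0,0,0,0,0,0.6],
)

```text
time_s: 12.5
eef_pos: [0.6279, -0.1139, 0.0758]
eef_rot: [-0.0, 0.994, 0.108, -0.001]
wrist_force: [-4.7, -1.8, 1.7]
opening: 0.597
grasp_force: 2.6
```

Run:
```python
from h import *
print(w2s([tool()[0]]),ctrl.get_obs()["wrist_force"])
shot("wrist","pics/w4.png",None,1.4)
```

```text
[[-0.07902304 -0.00138855]] [-4.71784809 -1.81239804  1.7241922 ]
```

View pics/w4.png

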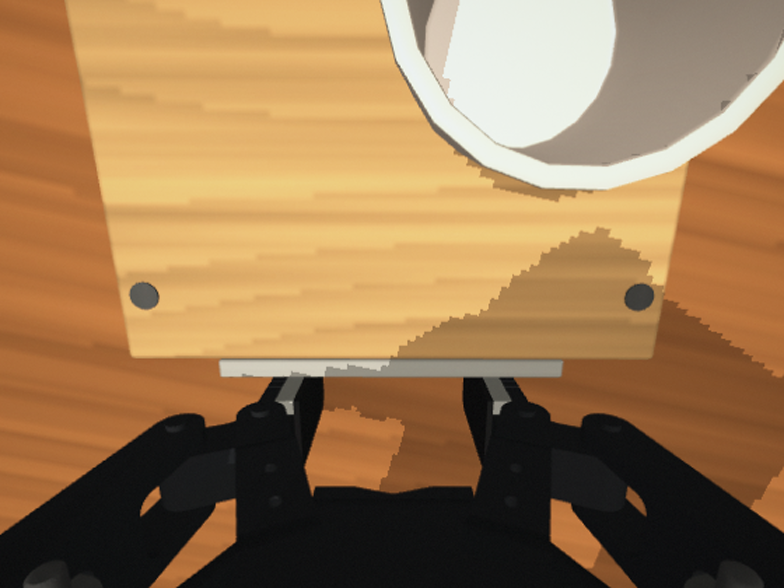

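The lip (219–562, row 360) lies flush along the stand's front edge (row 357), and the force has risen to 5 N: it's seated. I'll back off, rise and hand in.

Emit:
carry_out(
  steps=[-0.01,0,0,0,0,0,0.6,-0.03,0,0,0,0,0,0.6,-0.04,0,0,0,0,0,0.6,-0.04,0,-0.04,0,0,0,0.6,-0.04,0,-0.08,0,0,0,0.6,-0.04,0,-0.1,0,0,0,0.6,-0.04,0,-0.1,0,0,0,0.6,-0.04,0,-0.1,0,0,0,0.6],
)

```text
time_s: 13.35
eef_pos: [0.5893, -0.1225, 0.1761]
eef_rot: [0.0, 0.994, 0.108, 0.001]
wrist_force: [-0.6, 0.2, 0.4]
opening: 0.599
grasp_force: 0.0
```

Run:
```python
from h import *
shot("wrist","pics/w5.png",None,1.4)
```

```text
(no output)
```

View pics/w5.png

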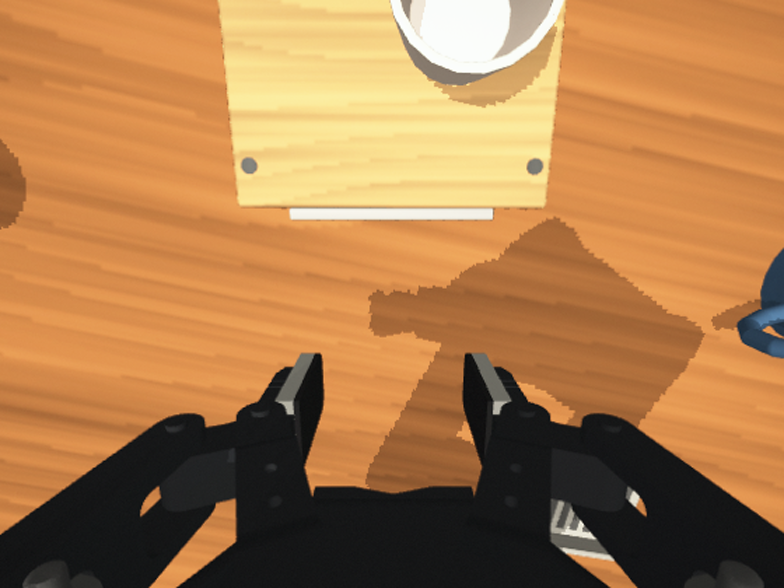

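The lip (289–494, rows 208–220) is flush against the stand's front and the gripper is clear of everything.

```bash
python3 -c "
from bench import ctrl
print(ctrl.hand_in())"
```

```text
the job is handed in; nothing more can be done
None
```

The large tray is home: its lip looked square and flush against the stand's front in the last wrist view, nothing but the tray was moved, and I handed the job in at about 13 s; no verdict was returned.

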